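# Pry open the service cover and hold the block plate over its screw holes

### The arm

A 7-joint arm with a two-finger parallel gripper is mounted at the origin on the work surface. World frame = base frame: x ahead of the robot, y to its left, z up, the work surface at z = 0. Lengths are in m, angles in degrees, forces in N, time in s.
With the tool pointing down it reaches from about 0.35 to 0.775 m from the base axis. Payload 3.1 kg.
Tool frame: the origin (TCP) lies on the centre line of the jaws, within the pads' length; the fingertips stand 11 mm ahead of it and the grasp point (between the pads) lies 8 mm behind it; z points along the fingers, y is the direction in which the jaws open and shut (so a half turn about z gives the same grasp; the last joint's range is limited). The gripper opens to 85 mm and grips with 20 to 120 N. Pads are 22 mm wide; open, the fingers measure 114 mm over their backs; the gripper's body (76 mm by 85 mm) begins 54 mm behind the grasp point. The pads swing forward as they close: fully open they stand 13 mm farther back than shut.
Start: joints at [-67.706, 17.813, 0.802, 86.603, -0.252, 75.585, -1.558], TCP at [0.23, 0.5, 0.219] pointing down, gripper open.
Joint ranges: [-154.91, 154.91], [-16.99, 109.72], [-72.82, 74.43], [7.12, 147.25], [-82.49, 262.49], [11.32, 116.49], [-174.64, 174.64]. Speed limits (degrees/s): [159.86, 159.86, 180, 180, 180, 180, 180].

### API

Orientations are given as [roll, pitch, yaw] about the fixed x, y, z axes, in that order (R = Rz(yaw) Ry(pitch) Rx(roll)).
In Python, from plant import arm gives the robot as it stands.
- The arm moves only by the tool apply_moves, never from a script. Its argument "commands" is one flat list of numbers, 7 for each row, row after row: the shift along the tool's x, y, z in mm, then the turn, a rotation vector about the tool's x, y, z in rad, then the opening in per cent of the stroke, from 0 (shut) to 100 (fully open). A call has 1 to 12 rows; each row shifts and turns the pose as measured when the row begins, along the tool's axes as they then stand; what a row does not reach is not made up. A row lasts 1/10 s, in which the tool goes at most 50 mm and 8.59 degrees, less where a joint would pass 70% of its speed; a pose out of reach is approached as far as the arm can. A call is refused whole if a number of a shift passes 50 or a number of a turn 0.15, either way. A call with a gripper value outside its range is refused whole. The fingers move at their own pace and stop on an object; "force" is the grip in N (left out, the last holds). Time passes only in rows, so rows that do not move let the fingers close. It gives the time, the measured TCP pose, the force and the opening at its end, in the units of the state.
- arm.get_obs(): the state, without advancing time (a new reading comes with each control period).
- arm.read_camera(name): name is "scene" or "top" or "wrist"; returns (picture, depth): 400x640x3 uint8, red, green, blue; 400x640 float32, m along the optical axis (not along the pixel's ray), 0 where there is no reading.
- arm.get_calibration(name): a dict with "K" (3x3 intrinsics, pixels), "R" (3x3) and "t" (3): a world point X has camera coordinates R X + t. Camera axes: x right, y down, z forward; pixel columns grow to the right and rows downward; lengths in m; the calibration is good to about 2 mm. A picture is of the moment at which its call begins: read the wrist's pose just before it. get_calibration takes no time and is no camera call; for the wrist camera it gives the pose at the moment of the call.
- arm.job_done(): hands the job in, once; it reports no verdict.
The state is a dict: "time_s": time; "joint_pos": joint angles; "dq": joint speeds; "tau": joint torques, N m; "tcp_pos": TCP position; "tool_rot": TCP orientation; "ft_force": force on the tool from outside, world axes, zero at the start; "moment": the same for the moment, N m; "opening": finger opening in m.
Only numpy, scipy, OpenCV 4.12 (cv2) and the standard library are available. Lean on these libraries where they do the work, as an engineer would, in place of code of your own. Each camera call takes 0.05 s, during which the arm holds its last target. There are 200 camera calls.

### The job

Pry the teal service cover of the white benchtop analyser open with the blade of the orange-handled tool until it stands upright (not with the gripper itself), then lay the tool back down on the bench without dropping it. Then take the brass cover plate by its blue handle and hold it level over the bright metal block under the cover, hovering about a centimetre above it without touching, with its four holes lined up over the block's four threaded holes so that the screws could be started; finish while still holding it still there. Leave the other things on the bench where they are.

Things in the scene. Friction and masses are not known exactly. Their poses are not given: they have to be found in the camera images.
- analyser: White benchtop analyser, fixed, 180 (x) by 215 (y) mm, its flat deck 55 mm above the bench; position and turn vary. Origin at bench level, midway along x, 100 mm behind its front face (front = its own -y side; z up). A teal cover hinged at the back (+y) lies over the deck; under it a bright metal block stands on the deck.
- cover (a joint): Teal cover, 160 mm wide, 175 mm from hinge to free front edge, 4 mm thick with 8 mm rims below front and sides. Rad: 0 closed (level), 1.57 upright, stop at 1.8; starts at 0 to 0.06. Stiff hinge (0.14 N m friction, cover 0.12 kg): stays where it is left; 2 to 3 N at the edge lifts it. When closed, a slot 12 mm high lies between deck (z 55 mm) and front rim (z 67 mm) for the blade.
- cover_edge (a point): Middle of the lower edge of the cover's front rim, moving with the cover; the blade goes in below it, along the analyser's +y, and there is 44 mm from here to the bright metal block.
- cover_hinge (a point): Middle of the cover's hinge line, which runs along the analyser's x axis: 95 mm towards +y from the analyser's origin, 77 mm above the bench. Does not move with the cover.
- tool_grip (a point): Centre of the pry tool's orange handle (with a black band), which is 100 mm long, 14 mm wide and 24 mm high and lies on the bench; the point is 12 mm above the handle's underside. x axis along the tool towards the blade, z up. The tool weighs about 90 g.
- blade_tip (a point): End of the pry tool's steel blade, at half its thickness: 130 mm ahead of tool_grip along the tool and level with it. The blade is 18 mm wide, 3 mm thick and stands 80 mm out of the handle.
- prytool: The pry tool as a whole; origin under the middle of its handle, x axis towards the blade.
- plate: brass cover plate, 90 (x) by 60 (y) by 5 mm, loose on the bench, about 160 g, with four through holes of 12 mm at x = +-34, y = +-19 mm and a blue handle in the middle. Origin at the centre of its underside. Turned half round it fits just as well.
- plate_grip (a point): Middle of the plate's blue handle, 25 mm above the plate's underside. The handle is 14 mm thick (along the plate's x), 40 mm long (along the plate's y) and reaches from 5 to 41 mm above the underside.
- plate_hole0 (a point): Centre of the plate's hole at x = +34, y = +19 mm, at the underside.
- plate_hole2 (a point): Centre of the plate's hole at x = -34, y = -19 mm, at the underside.
- block_hole0 (a point): Mouth of the bright metal block's threaded 5 mm hole at x = +34, y = +19 mm from the block's centre along the analyser's axes, on its top face, 67 mm above the bench. The block is 100 (x) by 62 (y) by 12 mm, centred 5 mm towards -y from the analyser's origin; its four holes are spaced as the plate's.
- block_hole2 (a point): Mouth of the threaded hole of the bright metal block at x = -34, y = -19 mm from the block's centre.
- bottle: Bystander: glass bottle with blue cap, 64 mm across, 150 mm high; origin under its centre.
- jar: Bystander: amber jar with white cap, 56 mm across, 75 mm high; origin under its centre.
- tuberack: Bystander: orange rack of capped tubes, 70 by 160 mm, 84 mm high; origin under its centre.
- screwdish: Bystander: steel dish with screws, 80 mm across, 16 mm high; origin under its centre.
- mouse: Bystander: black computer mouse, 60 mm across, 34 mm high; origin under its centre.
Not all that is in view belongs to the job. Of the things that look like the prytool, the larger one is meant.

How it is judged:
By the outcome, as a careful person would: the job done as asked, in the order asked, and still so for the second after the job is handed in, while the arm keeps its last pose, push and grip.
It also fails if it takes over 54 s, if anything falls off the work surface, if the arm or the gripper's body presses on something with over 40 N, if the wrist force passes 120 N, or if a joint passes its speed limit or range.

## Working session

There is one attempt and no reset: what is moved stays moved. The work goes in short steps, Python scripts to look and compute and a tool call to move; the robot and the scene stay as the last step left them, time stands still between calls to the robot, and variables do not carry over. Pictures are saved under pics/ and viewed, about 8 in all and at most 12, crops included, and the job is handed in when it is done.

Besides the shell and the picture viewer there is one more tool, called after "Call:" as a command line: name --argument value ..., lists and objects as JSON in quotes. apply_moves: Moves the arm, as the interface text tells. Its arguments: {"type":"object","properties":{"commands":{"type":"array"},"force":{"type":"number"}},"required":["commands"]}

```bash
ls; mkdir -p pics; cat > h.py <<'E'
import numpy as np, cv2
from plant import arm
def shot(n,f=None):
    c=arm.get_calibration(n); im,d=arm.read_camera(n)
    if f: cv2.imwrite('pics/'+f,im[:,:,::-1])
    return im,d,c
def ray(c,u,v,z):
    K,R,t=[np.array(c[k]) for k in 'KRt']
    d=R.T@np.linalg.solve(K,[u,v,1.]); o=-R.T@t
    return o+d*(z-o[2])/d[2]
def proj(c,X):
    p=np.array(c['K'])@(np.array(c['R'])@np.array(X)+np.array(c['t'])); return p[:2]/p[2]
E
python3 - <<'E'
from h import *
for n in('top','scene'):
    im,d,c=shot(n,n+'0.png'); np.savez(n+'0.npz',im=im,d=d,**{k:np.array(c[k]) for k in 'KRt'})
    print(n,np.round(c['K'],1).tolist(),np.round(-np.array(c['R']).T@c['t'],3))
print(arm.get_obs())
E
```

```text
pics
top [[425.0, 0.0, 321.1], [0.0, 425.0, 201.6], [0.0, 0.0, 1.0]] [0.447 0.029 1.172]
scene [[381.7, 0.0, 313.4], [0.0, 381.7, 195.4], [0.0, 0.0, 1.0]] [1.525 0.046 0.696]
{'time_s': 0.1, 'joint_pos': array([-67.70548872,  17.85597459,   0.80045163,  86.6833797 ,
        -0.25319381,  75.58363903,  -1.55995264]), 'dq': array([ 0.02980966, -0.09379758,  0.02060992, -0.1367876 ,  0.03150236,
        0.02774551,  0.02481076]), 'tau': array([ 7.92225510e-04, -3.80857337e+01,  1.46702947e-01, -2.31243056e+01,
        1.23461112e-02,  8.11430218e-03,  5.19229289e-06]), 'tcp_pos': array([0.22937231, 0.49913943, 0.21782421]), 'tool_rot': array([-1.79878829e+02,  3.64419297e-03,  1.55320085e+02]), 'ft_force': array([-0.43965677, -0.71332026,  0.06099766]), 'moment': array([0.00024967, 0.04061748, 0.0008648 ]), 'opening': 0.08537258679063207}
```

View pics/top0.png

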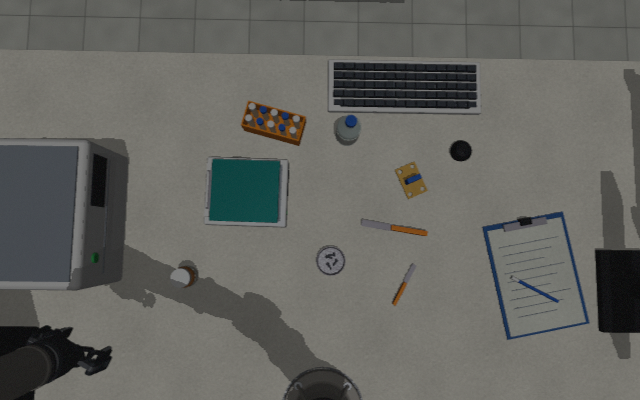

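View pics/scene0.png

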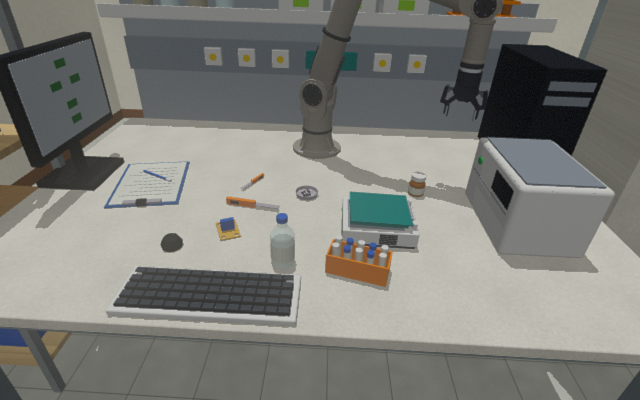

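The top view has image up = +x and left = +y. There are two pry-tool candidates. A is the longer one at (394,228), with its blade to the left. B is the shorter one at (403,285). The larger, A, is meant. The plate is at (411,180) and the analyser at (247,191). I'll check these in one close crop.

```bash
python3 - <<'E'
import cv2,numpy as np
t=cv2.imread('pics/top0.png'); s=cv2.imread('pics/scene0.png')
a=cv2.resize(t[145:240,195:300],(400,300),interpolation=cv2.INTER_CUBIC)
b=cv2.resize(t[155:260,345:435][:68],(400,300),interpolation=cv2.INTER_CUBIC)
b=cv2.resize(t[160:310,350:440],(240,400),interpolation=cv2.INTER_CUBIC)
c=cv2.resize(s[180:260,330:430],(400,300),interpolation=cv2.INTER_CUBIC)
o=np.zeros((600,660,3),np.uint8);o[:300,:400]=a;o[300:,:400]=c;o[:400,410:650]=b
cv2.imwrite('pics/crop1.png',o)
E
```

```text
(no output)
```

View pics/crop1.png

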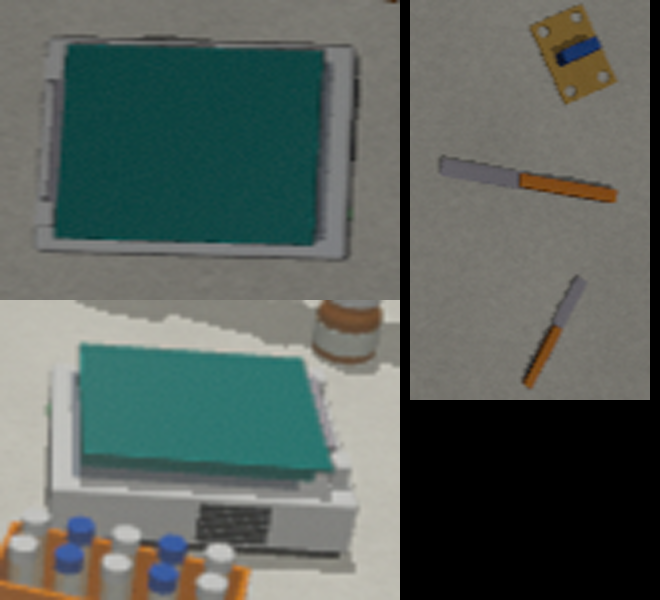

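The crop confirms three things:
- **Tool A:** it is the larger one, with the blade pointing left (+y).
- **Analyser:** the hinge brackets are at the left of the crop (world +y). The free edge, with a strip of bare deck, is on the right (-y).
- **Plate:** it is turned by about 25°.

Next I'll get coarse positions.

```bash
python3 - <<'E'
from h import *
f=np.load('top0.npz'); im=f['im']; c={k:f[k] for k in 'KRt'}
hsv=cv2.cvtColor(im,cv2.COLOR_RGB2HSV)
def box(lo,hi,roi,z,n):
    x0,x1,y0,y1=roi; m=np.zeros(im.shape[:2],np.uint8); m[y0:y1,x0:x1]=cv2.inRange(hsv,lo,hi)[y0:y1,x0:x1]
    cs=max(cv2.findContours(m,0,2)[0],key=cv2.contourArea)
    P=np.array([ray(c,u,v,z)[:2] for u,v in cs[:,0]],np.float32)*1000
    r=cv2.minAreaRect(P); print(n,np.round(r[0],1),np.round(r[1],1),round(r[2],1)); return r
box((5,120,80),(22,255,255),(355,435,210,240),.024,'handle')
box((80,80,40),(95,255,255),(200,295,150,235),.079,'cover')
box((15,90,80),(30,255,255),(390,430,155,205),.005,'plate')
box((105,120,50),(125,255,255),(390,430,155,205),.041,'phandle')
E
```

```text
handle [ 474.5 -226.5] [99.1 14.2] 81.2
cover [571.9 210.3] [174.4 160. ] 88.7
plate [ 614.4 -237.3] [90. 60.] 23.9
phandle [ 613.6 -236.4] [12.  37.8] 26.1
```

```bash
cat >> h.py <<'E'
from scipy.spatial.transform import Rotation as Ro
def pose():
    o=arm.get_obs(); return np.array(o['tcp_pos']),Ro.from_euler('xyz',o['tool_rot'],degrees=True)
def down(yaw,pitch=0): return Ro.from_euler('z',yaw,degrees=True)*Ro.from_euler('y',pitch,degrees=True)*Ro.from_euler('x',180,degrees=True)
def plan(wps,g,p=None,R=None):
    "wps: (xyz m, Rotation, rows); prints rows in tool axes"
    if p is None: p,R=pose()
    for q,Q,n in wps:
        q=np.array(q); w=(Q*R.inv()).as_rotvec()/n; d=(q-p)/n
        for i in range(n):
            s=R.inv().apply(d)*1000; b=R.inv().apply(w)
            print(','.join('%g'%(round(v,1)+0) for v in s)+','+','.join('%g'%(round(v,3)+0) for v in b)+',%g,'%g)
            p=p+d; R=Ro.from_rotvec(w)*R
        print('--',np.round(p,4))
E
python3 - <<'E'
from h import *
plan([((.45,.15,.22),down(118),9),((.4745,-.2265,.17),down(81.2),9)],100)
E
```

```text
-38.5,-25,-0.2,0,0,0.072,100,
-40.2,-22.2,-0.2,0,0,0.072,100,
-41.7,-19.2,-0.2,0,0,0.072,100,
-43,-16.1,-0.2,0,0,0.072,100,
-44,-13,-0.2,0,0,0.072,100,
-44.8,-9.8,-0.2,0,0,0.072,100,
-45.4,-6.5,-0.2,0,0,0.072,100,
-45.8,-3.2,-0.2,0,0,0.072,100,
-45.9,0.1,-0.2,0,0,0.072,100,
-- [0.45 0.15 0.22]
-38.2,-17.2,5.6,0,0,0.071,100,
-39.3,-14.5,5.6,0,0,0.071,100,
-40.3,-11.6,5.6,0,0,0.071,100,
-41,-8.7,5.6,0,0,0.071,100,
-41.5,-5.8,5.6,0,0,0.071,100,
-41.8,-2.8,5.6,0,0,0.071,100,
-41.9,0.2,5.6,0,0,0.071,100,
-41.8,3.2,5.6,0,0,0.071,100,
-41.5,6.1,5.6,0,0,0.071,100,
-- [ 0.4745 -0.2265  0.17  ]
```

Call:
apply_moves --commands '[-38, -25, 0, 0, 0, 0.072, 100, -40, -22, 0, 0, 0, 0.072, 100, -42, -19, 0, 0, 0, 0.072, 100, -43, -16, 0, 0, 0, 0.072, 100, -44, -13, 0, 0, 0, 0.072, 100, -45, -10, 0, 0, 0, 0.072, 100, -45, -6, 0, 0, 0, 0.072, 100, -46, -3, 0, 0, 0, 0.072, 100, -46, 0, 0, 0, 0, 0.072, 100]' --force 80

```text
time_s: 1.0
tcp_pos: [0.4485, 0.1442, 0.2122]
tool_rot: [-179.5, -0.1, 117.9]
ft_force: [1.0, 1.4, 0.3]
opening: 0.0855
```

```bash
python3 - <<'E'
from h import *
p,R=pose();print(p,R.as_euler('xyz',degrees=True))
plan([((.4745,-.2265,.15),down(81.2),10)],100)
E
```

```text
[0.44848356 0.1441625  0.21215427] [-1.79464161e+02 -1.48156097e-01  1.17880632e+02]
-34,-15,6.3,-0.001,0,0.064,100,
-34.9,-12.8,6.3,-0.001,0,0.064,100,
-35.6,-10.5,6.2,-0.001,0,0.064,100,
-36.2,-8.2,6.2,-0.001,0,0.064,100,
-36.7,-5.9,6.2,-0.001,0,0.064,100,
-37,-3.5,6.2,-0.001,0,0.064,100,
-37.1,-1.2,6.2,-0.001,0,0.064,100,
-37.1,1.2,6.2,-0.001,0,0.064,100,
-37,3.6,6.2,-0.001,0,0.064,100,
-36.7,5.9,6.2,-0.001,0,0.064,100,
-- [ 0.4745 -0.2265  0.15  ]
```

Tracking is good.

Call:
apply_moves --commands '[-34, -15, 6, 0, 0, 0.064, 100, -35, -13, 6, 0, 0, 0.064, 100, -35.5, -10.5, 6, 0, 0, 0.064, 100, -36, -8, 6, 0, 0, 0.064, 100, -36.5, -6, 6, 0, 0, 0.064, 100, -37, -3.5, 6, 0, 0, 0.064, 100, -37, -1, 6, 0, 0, 0.064, 100, -37, 1, 6, 0, 0, 0.064, 100, -37, 3.5, 6, 0, 0, 0.064, 100, -37, 6, 6, 0, 0, 0.064, 100, 0, 0, 0, 0, 0, 0, 100]'

```text
time_s: 2.1
tcp_pos: [0.4657, -0.249, 0.1478]
tool_rot: [-179.4, 0.5, 78.9]
ft_force: [-0.5, -0.2, 1.4]
opening: 0.0852
```

```bash
python3 - <<'E'
from h import *
im,d,c=shot('wrist','w1.png'); p,R=pose();print(p,R.as_euler('xyz',degrees=True))
K,Rc,t=[np.array(c[k]) for k in 'KRt']; print(K, (-Rc.T@t-p)*1000, R.inv().apply(Rc[2]))
np.savez('w1.npz',im=im,d=d,K=K,R=Rc,t=t)
E
```

```text
[ 0.46645757 -0.24574304  0.14771196] [-179.33697274    0.28264815   79.15089128]
[[300.88278386   0.         320.10121556]
 [  0.         300.88278386 206.09132621]
 [  0.           0.           1.        ]] [ 16.37211792  75.01533386 154.36632653] [-3.08748238e-01 -4.94180729e-04  9.51143670e-01]
```

View pics/w1.png

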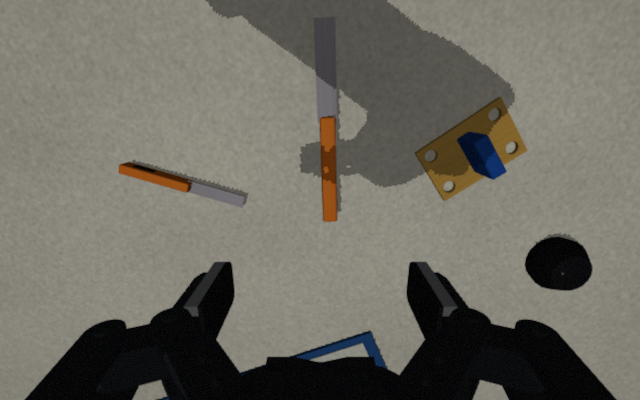

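The wrist view shows tool A in the middle (handle (329,118)-(330,220), blade up), B at (183,185), the plate at (472,150) and the mouse at (558,263). I'll now measure the tool from this view and plan the grasp.

```bash
cat >> h.py <<'E'
def rect(im,c,lo,hi,z,roi=None,n='',pr=True):
    hsv=cv2.cvtColor(im,cv2.COLOR_RGB2HSV); m=cv2.inRange(hsv,lo,hi)
    if roi: k=np.zeros_like(m); x0,x1,y0,y1=roi; k[y0:y1,x0:x1]=1; m=m*k
    cs=max(cv2.findContours(m,0,2)[0],key=cv2.contourArea)
    P=np.array([ray(c,u,v,z)[:2] for u,v in cs[:,0]],np.float32)*1000
    r=cv2.minAreaRect(P)
    if pr: print(n,np.round(r[0],1),np.round(r[1],1),round(r[2],1))
    return r,cs
E
python3 - <<'E'
from h import *
f=np.load('w1.npz'); im=f['im']; c={k:f[k] for k in 'KRt'}
rect(im,c,(5,120,50),(22,255,255),.024,(290,370,80,240),'handle')
rect(im,c,(12,90,40),(30,255,255),.005,(400,540,80,210),'plate')
rect(im,c,(105,120,30),(125,255,255),.041,(400,540,80,210),'ph')
plan([((.4745,-.2265,.06),down(81.2),4),((.4745,-.2265,.014),down(81.2),3)],100)
E
```

```text
handle [ 476.4 -228.4] [98.9 13.8] 81.0
plate [ 615.7 -238.8] [90.3 61. ] 24.2
ph [ 608.8 -236. ] [22.4 48.9] 24.1
5.2,1.3,21.9,-0.003,0.001,-0.009,100,
5.2,1.3,21.9,-0.003,0.001,-0.009,100,
5.1,1.3,21.9,-0.003,0.001,-0.009,100,
5.1,1.3,21.9,-0.003,0.001,-0.009,100,
-- [ 0.4745 -0.2265  0.06  ]
0,0,15.3,0,0,0,100,
0,0,15.3,0,0,0,100,
0,0,15.3,0,0,0,100,
-- [ 0.4745 -0.2265  0.014 ]
```

Call:
apply_moves --commands '[5, 1.4, 22, 0, 0, -0.009, 60, 5, 1.4, 22, 0, 0, -0.009, 60, 5, 1.3, 22, 0, 0, -0.009, 60, 5, 1.3, 22, 0, 0, -0.008, 60, 0, 0, 15, 0, 0, 0, 60, 0, 0, 0, 0, 0, 0, 60]'

```text
time_s: 2.75
tcp_pos: [0.4763, -0.217, 0.0404]
tool_rot: [-179.3, -0.2, 81.9]
ft_force: [0.0, -0.3, 0.4]
opening: 0.0515
```

```bash
python3 - <<'E'
from h import *
p,R=pose();print(p,R.as_euler('xyz',degrees=True))
plan([((.4755,-.2275,.016),down(81.1),3)],60)
E
```

```text
[ 0.47625262 -0.21699053  0.04041879] [-179.27714762   -0.2019344    81.91672755]
-3.5,0.3,8.1,-0.004,-0.001,0.005,60,
-3.5,0.3,8.1,-0.004,-0.001,0.005,60,
-3.5,0.3,8.1,-0.004,-0.001,0.005,60,
-- [ 0.4755 -0.2275  0.016 ]
```

Call:
apply_moves --commands '[-3.5, 0.3, 8, -0.004, 0, 0.004, 60, -3.5, 0.3, 8, -0.004, 0, 0.004, 60, -3, 0, 7, -0.004, 0, 0.004, 60, 0, 0, 0, 0, 0, 0, 60, 0, 0, 0, 0, 0, 0, 60]'

```text
time_s: 3.25
tcp_pos: [0.4771, -0.2264, 0.0177]
tool_rot: [179.8, -0.2, 81.3]
ft_force: [0.1, 1.2, 0.3]
opening: 0.0514
```

```bash
python3 - <<'E'
from h import *
p,R=pose();print(p,R.as_euler('xyz',degrees=True))
E
```

```text
[ 0.47712398 -0.22644451  0.01766483] [179.77363534  -0.24040241  81.3409182 ]
```

Centred within 2 mm, so I'll close the gripper and lift a little.

Call:
apply_moves --commands '[0, -1, 1.5, 0, 0, 0, 0, 0, 0, 0, 0, 0, 0, 0, 0, 0, 0, 0, 0, 0, 0, 0, 0, 0, 0, 0, 0, 0, 0, 0, 0, 0, 0, 0, 0, 0, 0, 0, 0, 0, 0, 0]' --force 90

```text
time_s: 3.85
tcp_pos: [0.4771, -0.227, 0.0174]
tool_rot: [179.6, -0.2, 81.3]
ft_force: [-0.1, 0.1, 0.8]
opening: -0.0
```

```bash
python3 - <<'E'
from h import *
p,R=pose();print(p,R.as_euler('xyz',degrees=True),arm.get_obs()['opening'],arm.get_obs()['ft_force'])
yd=np.array([np.cos(np.radians(88.7)),np.sin(np.radians(88.7)),0]); xd=np.array([yd[1],-yd[0],0])
O=np.array([.5717,.2028,0]); np.savez('an.npz',O=O,yd=yd,xd=xd)
g=O+yd*(-.080-.04-.13)
print(g)
plan([((.49,-.18,.12),down(83),4),((g[0],g[1],.12),down(88.7),5)],0)
E
```

```text
[ 0.4771493  -0.22697693  0.01738785] [179.61106418  -0.2145937   81.32687224] -2.2275614051368583e-05 [-0.05115512  0.11573697  0.76159822]
[ 0.56602817 -0.04713565  0.        ]
12.2,1.6,-25.6,0.002,-0.001,-0.007,0,
12.2,1.6,-25.6,0.002,-0.001,-0.007,0,
12.1,1.7,-25.6,0.002,-0.001,-0.007,0,
12.1,1.7,-25.6,0.002,-0.001,-0.007,0,
-- [ 0.49 -0.18  0.12]
28.2,11.9,0,0,0,-0.02,0,
28,12.4,0,0,0,-0.02,0,
27.7,13,0,0,0,-0.02,0,
27.5,13.5,0,0,0,-0.02,0,
27.2,14.1,0,0,0,-0.02,0,
-- [ 0.566  -0.0471  0.12  ]
```

The gripper reports fully shut, so the grasp missed. I'll look at the wrist and top views.

```bash
python3 - <<'E'
from h import *
im,d,c=shot('wrist'); im2,d2,c2=shot('top'); 
o=np.zeros((400,800,3),np.uint8); o[:,:480]=im[:,80:560]; o[:300,485:800]=cv2.resize(im2[190:290,330:435],(315,300)); cv2.imwrite('pics/g1.png',o[:,:,::-1])
E
```

```text
(no output)
```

View pics/g1.png

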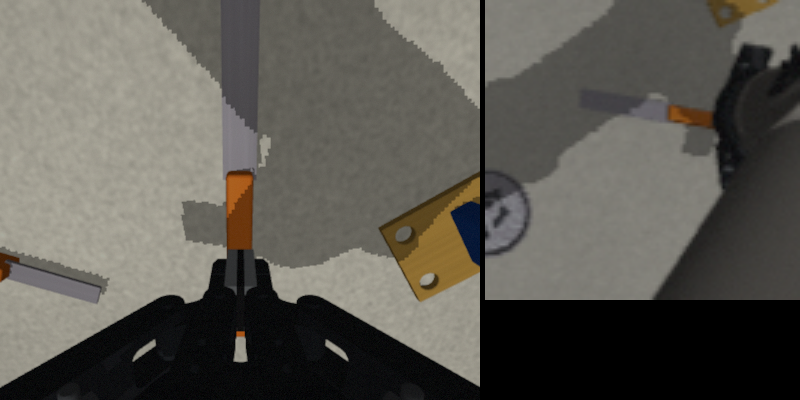

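Call:
apply_moves --commands '[0, 0, -4, 0, 0, 0, 0, 0, 0, -4, 0, 0, 0, 0, 0, 0, 0, 0, 0, 0, 0]'

```text
time_s: 4.25
tcp_pos: [0.4771, -0.227, 0.0261]
tool_rot: [179.6, -0.2, 81.3]
ft_force: [-0.4, -0.4, 0.6]
opening: 0.0
```

```bash
python3 - <<'E'
from h import *
o=arm.get_obs(); print(o['tcp_pos'],o['ft_force'],o['moment'],o['opening'])
im,d,c=shot('wrist'); K,R,t=[np.array(c[k]) for k in 'KRt']
def X(u,v): return R.T@(np.linalg.solve(K,[u,v,1.])*d[v,u]-t)
for u,v in [(320,180),(320,210),(320,235),(320,255),(312,270),(327,270),(320,335),(320,350),(320,330)]: print(u,v,im[v,u],np.round(X(u,v)*1000,1))
cv2.imwrite('pics/g2.png',im[150:400,240:400,::-1])
E
```

```text
[ 0.47710802 -0.22704019  0.02606563] [-0.42377439 -0.44502502  0.61757644] [-0.01409302  0.00459054 -0.03338729] 2.5113787245729948e-05
320 180 [171  94  32] [ 483.7 -184.6   23.6]
320 210 [106  52   9] [ 481.2 -201.    24.5]
320 235 [105  51   6] [ 478.9 -216.3   23. ]
320 255 [6 6 6] [ 478.8 -215.8   49. ]
312 270 [48 48 50] [ 475.1 -215.4   63. ]
327 270 [47 48 51] [ 481.7 -216.5   62.9]
320 335 [155 152 140] [ 4.656e+02 -3.041e+02  2.000e-01]
320 350 [157 154 142] [ 463.4 -318.2   -0.5]
320 330 [12 13 14] [ 475.2 -237.6   75. ]
```

```bash
python3 - <<'E'
from h import *
im,d,c=shot('scene'); p=proj(c,pose()[0]).astype(int); print(p)
a=cv2.imread('pics/g2.png'); a=cv2.resize(a,(384,600),interpolation=cv2.INTER_CUBIC)
b=cv2.resize(im[p[1]-60:p[1]+40,p[0]-50:p[0]+50,::-1],(410,410),interpolation=cv2.INTER_CUBIC)
o=np.zeros((600,800,3),np.uint8);o[:,:384]=a;o[:410,390:]=b;cv2.imwrite('pics/g3.png',o)
E
```

```text
[240 198]
```

View pics/g3.png

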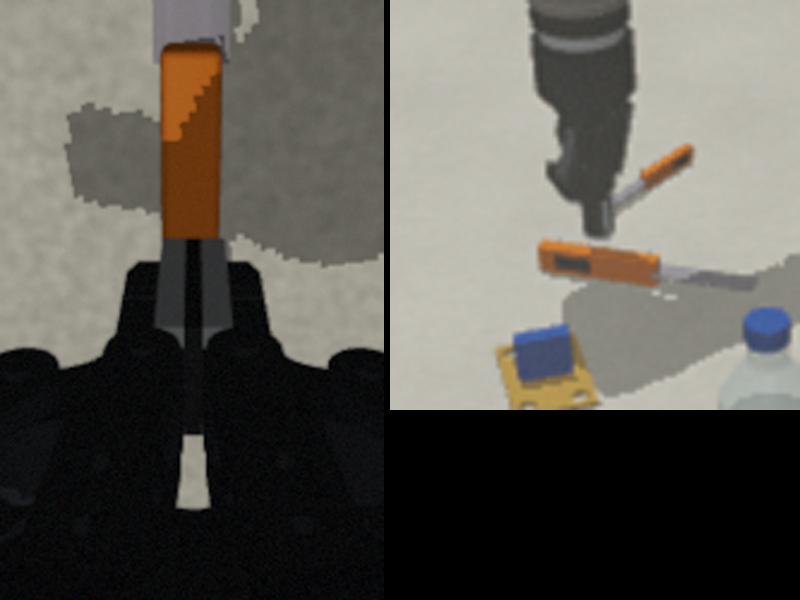

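```bash
python3 - <<'E'
from h import *
p,_=pose(); im,d,c=shot('wrist'); K,R,t=[np.array(c[k]) for k in 'KRt']
def X(u,v): return R.T@(np.linalg.solve(K,[u,v,1.])*d[v,u]-t)
print(p)
for v in (244,247,249,250,251,252,254,258,264,280,290): print(v,[ (im[v,u].tolist(),np.round(X(u,v)*1000,1).tolist()) for u in (313,328)])
E
```

```text
[ 0.47681278 -0.22683348  0.0256147 ]
244 [([107, 54, 12], [473.8, -220.6, 23.4]), ([105, 52, 9], [482.3, -222.0, 23.3])]
247 [([105, 51, 8], [473.6, -221.9, 24.6]), ([106, 53, 11], [482.1, -223.4, 24.3])]
249 [([74, 48, 33], [473.4, -223.5, 23.9]), ([75, 48, 33], [481.9, -225.0, 23.5])]
250 [([48, 48, 50], [474.9, -215.5, 42.0]), ([49, 50, 50], [482.5, -216.2, 43.1])]
251 [([47, 48, 49], [487.8, -149.3, 180.9]), ([48, 50, 49], [482.4, -216.5, 43.4])]
252 [([48, 50, 50], [475.1, -215.1, 45.0]), ([48, 50, 51], [482.4, -216.4, 44.8])]
254 [([47, 47, 49], [475.1, -215.2, 47.0]), ([49, 49, 51], [482.3, -216.7, 46.4])]
258 [([48, 49, 49], [475.2, -215.1, 51.6]), ([47, 47, 48], [482.3, -215.9, 52.2])]
264 [([47, 50, 50], [475.3, -214.9, 57.8]), ([49, 50, 50], [482.0, -216.4, 57.0])]
280 [([50, 50, 52], [475.4, -215.8, 70.0]), ([48, 50, 51], [481.6, -216.2, 71.0])]
290 [([49, 51, 50], [475.7, -214.5, 79.5]), ([25, 27, 27], [481.4, -216.0, 78.5])]
```

The wrist depth puts the shut fingertips at z = 42 mm while the reported TCP is at 25.6 mm. They are therefore 16.5 mm behind the TCP, not 11 mm ahead as stated. The scene view agrees, and the fingers simply shut above the handle. I'll use the measured offset from here: reopen, go 38 mm lower in guarded steps, and watch the force.

Call:
apply_moves --commands '[0, 0, 0, 0, 0, 0, 50, 0, 0, 0, 0, 0, 0, 50, 0, 0, 0, 0, 0, 0, 50, 0, 0, 0, 0, 0, 0, 50, 0, 0, 12, 0, 0, 0, 50, 0, 0, 12, 0, 0, 0, 50, 0, 0, 6, 0, 0, 0, 50, 0, 0, 0, 0, 0, 0, 50]'

```text
time_s: 5.2
tcp_pos: [0.4759, -0.226, -0.0083]
tool_rot: [179.8, -0.3, 81.3]
ft_force: [0.2, -0.9, -0.3]
opening: 0.0429
```

Call:
apply_moves --commands '[0, 0, 4, 0, 0, 0, 50, 0, 0, 2, 0, 0, 0, 50, 0, 0, 0, 0, 0, 0, 50]'

```text
time_s: 5.5
tcp_pos: [0.4758, -0.2261, -0.014]
tool_rot: [179.9, -0.3, 81.3]
ft_force: [-0.2, -0.2, 1.1]
opening: 0.0426
```

Call:
apply_moves --commands '[0, 0, 0, 0, 0, 0, 0, 0, 0, 0, 0, 0, 0, 0, 0, 0, 0, 0, 0, 0, 0, 0, 0, 0, 0, 0, 0, 0, 0, 0, 0, 0, 0, 0, 0]' --force 90

```text
time_s: 6.0
tcp_pos: [0.4758, -0.2275, -0.0117]
tool_rot: [179.8, -0.3, 81.3]
ft_force: [-0.8, 0.3, 0.6]
opening: 0.0121
```

Grip holds at 12 mm. I'll lift and carry the tool in front of the cover, staying high.

```bash
python3 - <<'E'
from h import *
a=np.load('an.npz'); g=a['O']+a['yd']*(-.115-.130); print(g)
plan([((.49,-.19,.09),down(83),4),((g[0],g[1],.10),down(88.7),6)],0)
E
```

```text
[ 0.5661416  -0.04213694  0.        ]
9.9,2.2,-25.4,0.001,-0.001,-0.007,0,
9.9,2.2,-25.4,0.001,-0.001,-0.007,0,
9.8,2.3,-25.4,0.001,-0.001,-0.007,0,
9.8,2.3,-25.4,0.001,-0.001,-0.007,0,
-- [ 0.49 -0.19  0.09]
26,9.6,-1.7,0,0,-0.017,0,
25.8,10,-1.7,0,0,-0.017,0,
25.7,10.4,-1.7,0,0,-0.017,0,
25.5,10.9,-1.7,0,0,-0.017,0,
25.3,11.3,-1.7,0,0,-0.017,0,
25.1,11.7,-1.7,0,0,-0.017,0,
-- [ 0.5661 -0.0421  0.1   ]
```

Call:
apply_moves --commands '[0, 0, -20, 0, 0, 0, 0, 7, 2, -26, 0, 0, -0.007, 0, 10, 2, -26, 0, 0, -0.007, 0, 17, 5, -26, 0, 0, -0.014, 0, 26, 10, -5, 0, 0, -0.017, 0, 26, 10, -2, 0, 0, -0.017, 0, 26, 10.5, -2, 0, 0, -0.017, 0, 25, 11, -2, 0, 0, -0.017, 0, 22, 11, 0, 0, 0, -0.017, 0, 15, 8, 0, 0, 0, -0.017, 0, 0, 0, 0, 0, 0, 0, 0, 0, 0, 0, 0, 0, 0, 0]'

```text
time_s: 7.2
tcp_pos: [0.5622, -0.0549, 0.0977]
tool_rot: [-179.9, -0.2, 88.9]
ft_force: [-0.4, -0.6, -1.2]
opening: 0.0121
```

```bash
python3 - <<'E'
from h import *
o=arm.get_obs(); print(o['tcp_pos'],o['tool_rot'],o['opening'])
im,d,c=shot('wrist','w2.png'); np.savez('w2.npz',im=im,d=d,**{k:np.array(c[k]) for k in 'KRt'})
E
```

```text
[ 0.56219206 -0.05485942  0.09766985] [-179.87366365   -0.23984387   88.85216683] 0.01209790840480805
```

View pics/w2.png

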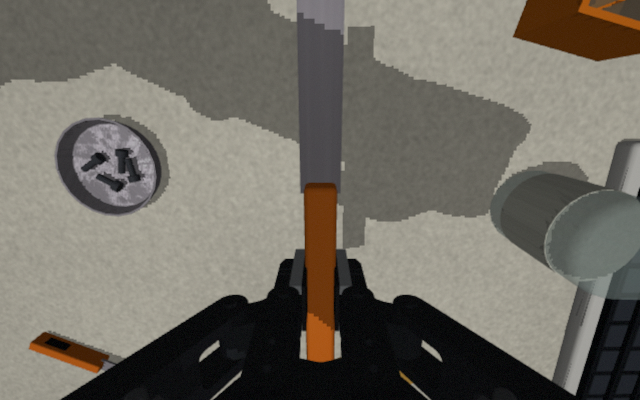

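The tool is held straight in the jaws (handle (320,185)-(320,360), blade above). I'll get the blade's pitch, yaw and height from depth, and locate the tip and the cover's front edge in the top view.

```bash
python3 - <<'E'
from h import *
f=np.load('w2.npz'); im,d=f['im'],f['d']; K,R,t=f['K'],f['R'],f['t']; p,Rt=pose()
vv,uu=np.mgrid[0:180:3,300:340]; dd=d[vv,uu]; 
X=((np.linalg.inv(K)@np.stack([uu.ravel(),vv.ravel(),np.ones(uu.size)]))*dd.ravel()).T-t; X=X@R
ok=(np.abs(X[:,2]-.12)<.03); X=X[ok]; print(ok.mean())
A=np.c_[X[:,1]-p[1],np.ones(len(X))]; s=np.linalg.lstsq(A,X[:,2],rcond=None)[0]; print('slope',s, 'blade top z rel TCP at grip',s[1]-p[2])
B=np.linalg.lstsq(A,X[:,0],rcond=None)[0]; print('x slope(yaw)',B, np.degrees(np.arctan2(1,B[0])))
im,d,c=shot('top','t2.png'); np.savez('t2.npz',im=im,d=d,**{k:np.array(c[k]) for k in 'KRt'})
yaw=np.arctan2(1,B[0]); tip=p+.13*np.array([np.cos(yaw),np.sin(yaw),0]); tip[0]=B[1]+.13*B[0]; tip[2]=s[1]+.13*s[0]-.0015
print('tip',tip,proj(c,tip))
r,cs=rect(im,c,(80,80,30),(95,255,255),.079,(195,300,145,240),'cover')
R,t,K=[np.array(c[k]) for k in 'RtK']
q=proj(c,tip).astype(int); 
cv2.imwrite('pics/t2c.png',cv2.resize(im[150:240,200:400,::-1],(800,360),interpolation=cv2.INTER_CUBIC))
m=np.zeros(im.shape[:2],np.uint8); cv2.drawContours(m,[cs],-1,1,-1); m=cv2.erode(m,np.ones((5,5)))
v,u=np.nonzero(m); X=((np.linalg.inv(K)@np.stack([u,v,np.ones(len(u))]))*d[v,u]).T-t; X=X@R
s=np.linalg.lstsq(np.c_[X[:,:2]-[.5719,.2103],np.ones(len(X))],X[:,2],rcond=None)[0];print('cover plane slopes x,y,z0',s)
E
```

```text
0.99625
slope [-0.00274059  0.12282064] blade top z rel TCP at grip 0.02516489390851026
x slope(yaw) [0.01983284 0.56225916] 88.86381099715206
tip [0.56483743 0.07527334 0.12096437] [296.05626594 191.5808296 ]
cover [572.  210.3] [174.4 160.1] 88.7
cover plane slopes x,y,z0 [-0.23830556 -0.30706845  0.08468113]
```

```bash
python3 - <<'E'
from h import *
f=np.load('t2.npz'); im,d=f['im'],f['d']; K,R,t=f['K'],f['R'],f['t']
def Z(u0,u1,v0,v1):
    v,u=np.mgrid[v0:v1,u0:u1]; X=((np.linalg.inv(K)@np.stack([u.ravel(),v.ravel(),np.ones(u.size)]))*d[v,u].ravel()).T-t; return np.round(np.median(X@R,axis=0)*1000,1)
for u in range(212,284,10): print(u,Z(u,u+4,175,210))
print('deck',Z(284,287,180,200),'bench',Z(300,310,240,250))
for u in range(276,312): print(u,im[191,u].tolist(),end=' ')
E
```

```text
212 [566.  289.3  80.1]
222 [565.8 263.6  80.8]
232 [566.1 237.9  80.6]
242 [566.4 212.   81.5]
252 [566.9 186.3  81.9]
262 [566.8 160.7  82.1]
272 [567.2 134.8  82.7]
282 [570.5 111.2  56. ]
deck [577.3 107.3  56.1] bench [432.8  55.2   0.8]
276 [18, 76, 73] 277 [18, 78, 75] 278 [31, 70, 70] 279 [66, 74, 78] 280 [89, 93, 98] 281 [115, 118, 120] 282 [134, 136, 136] 283 [134, 135, 136] 284 [134, 136, 136] 285 [130, 131, 131] 286 [101, 101, 100] 287 [47, 48, 49] 288 [90, 89, 85] 289 [127, 124, 119] 290 [125, 124, 117] 291 [126, 125, 117] 292 [127, 124, 118] 293 [125, 123, 117] 294 [128, 126, 120] 295 [126, 124, 118] 296 [120, 117, 113] 297 [105, 102, 106] 298 [99, 98, 104] 299 [102, 98, 105] 300 [101, 99, 104] 301 [100, 98, 105] 302 [101, 98, 104] 303 [100, 99, 105] 304 [89, 85, 91] 305 [68, 64, 69] 306 [66, 64, 69] 307 [67, 64, 68] 308 [65, 63, 69] 309 [65, 64, 68] 310 [65, 64, 68] 311 [66, 63, 68]
```

View pics/t2c.png

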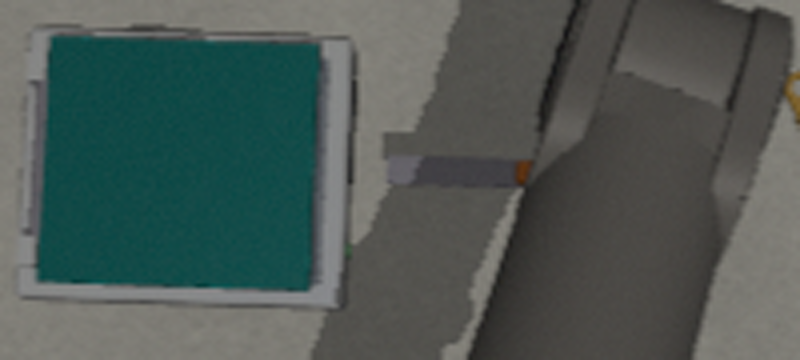

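The tip is where predicted (296,191). The cover is about 0.0145 rad open, so the slot spans z 55 to 69 mm. I'll lower the blade to z 62 mm and then insert it.

Call:
apply_moves --commands '[0, 2, 15, 0, 0, 0, 0, 0, 2, 15, 0, 0, 0, 0, 0, 1, 15, 0, 0, 0, 0, 0, 0, 8, 0, 0, 0, 0, 0, 0, 3, 0, 0, 0, 0, 0, 0, 0, 0, 0, 0, 0, 0, 0, 0, 0, 0, 0, 0]'

```text
time_s: 8.0
tcp_pos: [0.5636, -0.0619, 0.0352]
tool_rot: [-179.6, -0.1, 88.1]
ft_force: [-0.4, 0.2, -0.8]
opening: 0.0123
```

Call:
apply_moves --commands '[0, 2, -4, 0, 0, -0.012, 0, 10, 1, 0, 0, 0, 0, 0, 15, 0, 0, 0, 0, 0, 0, 10, 0, 0, 0, 0, 0, 0, 0, 0, 0, 0, 0, 0, 0, 0, 0, 0, 0, 0, 0, 0]'

```text
time_s: 8.6
tcp_pos: [0.5699, -0.0215, 0.042]
tool_rot: [-179.9, -0.2, 89.1]
ft_force: [0.2, 1.0, -0.5]
opening: 0.0122
```

Call:
apply_moves --commands '[3, 0, 3, 0, 0, 0, 0, 8, 0, 0.5, 0, 0, 0.004, 0, 10, 0, 0, 0, 0, 0, 0, 9, 0, 0, 0, 0, 0, 0, 6, 0, 0, 0, 0, 0, 0, 0, 0, 0, 0, 0, 0, 0]'

```text
time_s: 9.2
tcp_pos: [0.5702, 0.0177, 0.0379]
tool_rot: [-179.9, -0.2, 88.8]
ft_force: [0.2, 0.4, -0.4]
opening: 0.0122
```

```bash
python3 - <<'E'
from h import *
o=arm.get_obs(); print(o['tcp_pos'],o['tool_rot'],o['ft_force'],o['moment'])
im,d,c=shot('top'); s,_,_=shot('scene')
o=np.zeros((600,560,3),np.uint8); o[:290]=cv2.resize(im[155:230,200:345][:, :],(560,290)); o[300:]=cv2.resize(s[185:260,300:440],(560,300)); cv2.imwrite('pics/i1.png',o[:,:,::-1])
E
```

```text
[0.57016156 0.017732   0.03789834] [-179.8590549    -0.20861019   88.83258645] [ 0.21571411  0.44542021 -0.41982773] [-0.01124389 -0.01683865 -0.04408887]
```

View pics/i1.png

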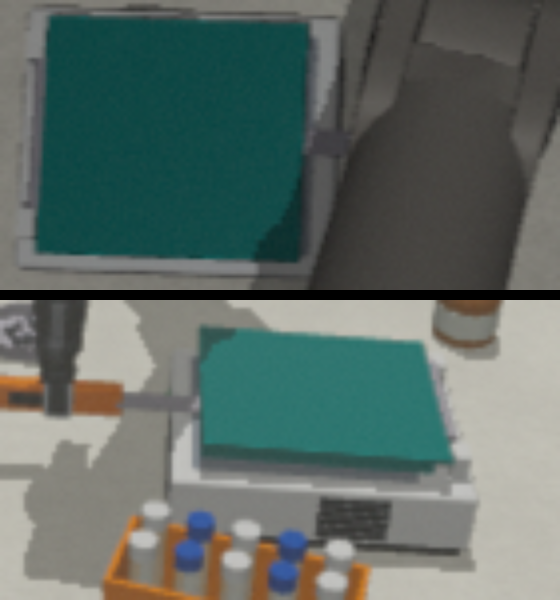

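The blade tip is about 25 mm under the front rim. The lift follows the arc about the hinge, starting with 0 to 30°.

Call:
apply_moves --commands '[0, 0, -9, 0, 0, 0, 0, 0.5, 0, -9, 0, 0, 0, 0, 1, 0, -10, 0, 0, 0, 0, 1.5, 0, -11, 0, 0, 0, 0, 3, 0, -12, 0, 0, 0, 0, 4, 0, -12, 0, 0, 0, 0, 4, 0, -12, 0, 0, 0, 0, 4, 0, -10, 0, 0, 0, 0, 0, 0, 0, 0, 0, 0, 0, 0, 0, 0, 0, 0, 0, 0]'

```text
time_s: 10.3
tcp_pos: [0.5705, 0.0335, 0.132]
tool_rot: [-179.9, -0.1, 88.6]
ft_force: [-1.0, -0.8, -2.2]
opening: 0.0125
```

```bash
cat >> h.py <<'E'
def cover():
    "cover angle from depth of teal pixels in the scene and top views: plane slope about world x"
    for n in('scene','top'):
        im,d,c=shot(n); K,R,t=[np.array(c[k]) for k in 'KRt']
        m=cv2.inRange(cv2.cvtColor(im,cv2.COLOR_RGB2HSV),(80,80,25),(95,255,255))
        if n=='scene': m[:185-60]=0; m[:,:320]=0; m[:,440:]=0
        else: m[:140]=0; m[240:]=0; m[:,:190]=0; m[:,310:]=0
        m=cv2.erode(m,np.ones((3,3))); v,u=np.nonzero(m)
        if len(u)<30: print(n,len(u)); continue
        X=((np.linalg.inv(K)@np.stack([u,v,np.ones(len(u))]))*d[v,u]).T-t; X=X@R
        X=X[(X[:,2]>.06)&(X[:,2]<.3)&(np.abs(X[:,0]-.572)<.1)&(X[:,1]>.08)&(X[:,1]<.36)]
        for _ in range(4):
            C=X.mean(0); nn=np.linalg.svd(X-C,full_matrices=False)[2][2]; e=np.abs((X-C)@nn); X=X[e<=np.percentile(e,90)]
        nn*=np.sign(nn[2]) if abs(nn[2])>.3 else np.sign(nn[1])
        print(n,len(u),'centre',np.round(C,3),'normal',np.round(nn,3),'angle',round(np.degrees(np.arctan2(nn[1],nn[2])),1),'ymin/zmax',np.round([X[:,1].min(),X[:,2].max()],3))
E
python3 - <<'E'
from h import *
o=arm.get_obs(); print(o['tcp_pos'],o['tool_rot'],o['ft_force'],o['opening'])
cover()
E
```

```text
[0.5705165  0.03354534 0.13195219] [-1.79913325e+02 -7.70839554e-02  8.86459397e+01] [-1.01267875 -0.76469318 -2.17253264] 0.012523036128375641
scene 1227 centre [0.587 0.217 0.127] normal [0.013 0.515 0.857] angle 31.0 ymin/zmax [0.146 0.17 ]
top 3394 centre [0.571 0.217 0.129] normal [0.012 0.513 0.858] angle 30.8 ymin/zmax [0.146 0.172]
```

At 31° both views agree and there is no slip. Next: on to about 70°.

Call:
apply_moves --commands '[7, 0, -9, 0, 0, 0, 0, 9, 0, -9, 0, 0, 0, 0, 9, 0, -8, 0, 0, 0, 0, 9, 0, -8, 0, 0, 0, 0, 11, 0, -7, 0, 0, 0, 0, 11, 0, -7, 0, 0, 0, 0, 11, 0, -6, 0, 0, 0, 0, 9, 0, -4, 0, 0, 0, 0, 0, 0, 0, 0, 0, 0, 0, 0, 0, 0, 0, 0, 0, 0]'

```text
time_s: 11.4
tcp_pos: [0.5728, 0.1163, 0.1947]
tool_rot: [-179.9, -0.0, 88.6]
ft_force: [-1.2, -1.7, -1.0]
opening: 0.0125
```

```bash
python3 - <<'E'
from h import *
o=arm.get_obs(); print(o['tcp_pos'],o['tool_rot'],o['ft_force'],o['opening'])
cover()
E
```

```text
[0.57276149 0.11627153 0.19469009] [-1.79910200e+02 -1.81518783e-02  8.86389844e+01] [-1.17840629 -1.7016826  -1.04155446] 0.012475399830733404
scene 46 centre [0.618 0.246 0.206] normal [0.017 0.943 0.332] angle 70.6 ymin/zmax [0.233 0.242]
top 356 centre [0.556 0.269 0.165] normal [0.02  0.942 0.334] angle 70.5 ymin/zmax [0.241 0.245]
```

Call:
apply_moves --commands '[8, 0, -3, 0, 0, 0, 0, 9, 0, -2, 0, 0, 0, 0, 9, 0, -2, 0, 0, 0, 0, 8, 0, -1, 0, 0, 0, 0, 6, 0, 0, 0, 0, 0, 0, 4, 0, 0, 0, 0, 0, 0, 3, 0, 0, 0, 0, 0, 0, 0, 0, 0, 0, 0, 0, 0]'

```text
time_s: 12.3
tcp_pos: [0.5738, 0.1662, 0.2027]
tool_rot: [-179.8, -0.0, 88.5]
ft_force: [-0.6, -0.7, -1.7]
opening: 0.012
```

```bash
python3 - <<'E'
from h import *
o=arm.get_obs(); print(o['tcp_pos'],o['tool_rot'],o['ft_force'],o['opening'])
cover()
im,d,c=shot('scene'); cv2.imwrite('pics/s4.png',cv2.resize(im[100:260,280:440,::-1],(600,600),interpolation=cv2.INTER_CUBIC))
E
```

```text
[0.57383736 0.16621222 0.20265378] [-1.79835156e+02 -1.85445350e-02  8.84833545e+01] [-0.63832353 -0.70764319 -1.69176535] 0.011997769513910411
scene 182 centre [0.624 0.29  0.203] normal [0.036 0.999 0.013] angle 89.2 ymin/zmax [0.286 0.254]
top 0
```

Call:
apply_moves --commands '[2, 0, 0, 0, 0, 0, 0, 1, 0, 0, 0, 0, 0, 0, 0, 0, 0, 0, 0, 0, 0, -20, 0, 0, 0, 0, 0, 0, -40, 0, 0, 0, 0, 0, 0, -20, 0, 0, 0, 0, 0, 0, 0, 0, 0, 0, 0, 0, 0]'

```text
time_s: 13.15
tcp_pos: [0.5713, 0.0881, 0.2019]
tool_rot: [-179.8, -0.1, 88.6]
ft_force: [-0.4, 0.6, 0.2]
opening: 0.012
```

```bash
python3 - <<'E'
from h import *
cover(); p,R=pose(); print(p)
plan([((.476,-.2275,.10),down(81.3),9),((.476,-.2275,.02),down(81.3),3)],0)
E
```

```text
scene 176 centre [0.627 0.291 0.207] normal [0.026 1.    0.005] angle 89.7 ymin/zmax [0.288 0.254]
top 1173 centre [0.574 0.296 0.17 ] normal [0.023 1.    0.003] angle 89.9 ymin/zmax [0.293 0.257]
[0.57138464 0.09206928 0.20173398]
-35.8,-9.9,11.2,0,0,0.015,0,
-35.9,-9.3,11.2,0,0,0.015,0,
-36,-8.8,11.2,0,0,0.015,0,
-36.1,-8.3,11.2,0,0,0.015,0,
-36.3,-7.8,11.2,0,0,0.015,0,
-36.4,-7.2,11.3,0,0,0.015,0,
-36.5,-6.7,11.3,0,0,0.015,0,
-36.5,-6.2,11.3,0,0,0.015,0,
-36.6,-5.6,11.3,0,0,0.015,0,
-- [ 0.476  -0.2275  0.1   ]
0,0,26.7,0,0,0,0,
0,0,26.7,0,0,0,0,
0,0,26.7,0,0,0,0,
-- [ 0.476  -0.2275  0.02  ]
```

The cover stays upright at 89.8° with the tool withdrawn. I'll take the tool back to its old place.

Call:
apply_moves --commands '[-36, -10, 11, 0, 0, 0.015, 0, -36, -9, 11, 0, 0, 0.015, 0, -36, -9, 11, 0, 0, 0.015, 0, -36, -8, 11, 0, 0, 0.015, 0, -36, -8, 11, 0, 0, 0.015, 0, -36, -7, 11, 0, 0, 0.015, 0, -36, -7, 11, 0, 0, 0.015, 0, -36, -6, 11, 0, 0, 0.015, 0, -30, -5, 11, 0, 0, 0.015, 0, 0, 0, 10, 0, 0, 0, 0, 0, 0, 0, 0, 0, 0, 0, 0, 0, 0, 0, 0, 0, 0]'

```text
time_s: 14.45
tcp_pos: [0.494, -0.1973, 0.0838]
tool_rot: [179.8, -1.3, 83.6]
ft_force: [1.2, 0.5, 0.1]
opening: 0.0124
```

```bash
python3 - <<'E'
from h import *
p,R=pose(); print(p,R.as_euler('xyz',degrees=True))
plan([((.476,-.2275,.02),down(81.3),5)],0)
E
```

```text
[ 0.49400222 -0.19730989  0.08380908] [179.76314035  -1.27633918  83.55205832]
-6.7,-3,12.6,0.001,-0.004,0.008,0,
-6.7,-2.9,12.6,0.001,-0.004,0.008,0,
-6.6,-2.8,12.7,0.001,-0.004,0.008,0,
-6.6,-2.8,12.7,0.001,-0.004,0.008,0,
-6.5,-2.7,12.7,0.001,-0.004,0.008,0,
-- [ 0.476  -0.2275  0.02  ]
```

Call:
apply_moves --commands '[-6.5, -3, 13, 0, -0.004, 0.008, 0, -6.5, -3, 13, 0, -0.004, 0.008, 0, -6.5, -3, 13, 0, -0.004, 0.008, 0, -6.5, -3, 13, 0, -0.004, 0.008, 0, -6, -3, 13, 0, -0.004, 0.008, 0, 0, 0, 8, 0, 0, 0, 0, 0, 0, 4, 0, 0, 0, 0, 0, 0, 0, 0, 0, 0, 0, 0, 0, 0, 0, 0, 0, 0]'

```text
time_s: 15.35
tcp_pos: [0.483, -0.2155, 0.0021]
tool_rot: [179.5, -0.4, 82.4]
ft_force: [-0.4, -0.3, -0.7]
opening: 0.0125
```

```bash
python3 - <<'E'
from h import *
o=arm.get_obs(); print(o['tcp_pos'],o['tool_rot'],o['ft_force'])
im,d,c=shot('wrist'); K,R,t=[np.array(c[k]) for k in 'KRt']; p=o['tcp_pos']
for v0,v1 in((0,180),(190,240)):
    v,u=np.mgrid[v0:v1:3,312:330]; X=((np.linalg.inv(K)@np.stack([u.ravel(),v.ravel(),np.ones(u.size)]))*d[v,u].ravel()).T-t; X=X@R
    X=X[abs(X[:,2]-p[2]-.028)<.03]; s=np.linalg.lstsq(np.c_[X[:,1]-p[1],np.ones(len(X))],X[:,2],rcond=None)[0]; print(len(X),s)
E
```

```text
[ 0.48296593 -0.2155304   0.00212151] [179.45022225  -0.38664313  82.39497037] [-0.37787291 -0.31489204 -0.66595117]
1073 [0.00203747 0.02710455]
306 [0.00382667 0.03757688]
```

Call:
apply_moves --commands '[0, 0, 6, 0, 0, 0, 0, 0, 0, 4, 0, 0, 0, 0, 0, 0, 0, 0, 0, 0, 0, 0, 0, 0, 0, 0, 0, 0]'

```text
time_s: 15.8
tcp_pos: [0.4847, -0.2155, -0.0074]
tool_rot: [179.3, -0.4, 82.5]
ft_force: [0.9, -0.4, -0.4]
opening: 0.0122
```

Call:
apply_moves --commands '[0, 0, 2, 0, 0, 0, 0, 0, 0, 2, 0, 0, 0, 0, 0, 0, 0.5, 0, 0, 0, 0, 0, 0, 0, 0, 0, 0, 0]'

```text
time_s: 16.2
tcp_pos: [0.485, -0.2158, -0.0116]
tool_rot: [179.2, -0.4, 82.4]
ft_force: [0.0, -0.7, -0.1]
opening: 0.0124
```

Call:
apply_moves --commands '[0, 0, 1.5, 0, 0, 0, 0, 0, 0, 0, 0, 0, 0, 0]'

```text
time_s: 16.4
tcp_pos: [0.4853, -0.216, -0.0112]
tool_rot: [179.2, -0.4, 82.4]
ft_force: [-1.2, 0.3, -0.9]
opening: 0.0123
```

```bash
python3 - <<'E'
from h import *
o=arm.get_obs(); print(o['tcp_pos'],o['tool_rot'],o['ft_force'],o['moment'])
im,d,c=shot('wrist'); K,R,t=[np.array(c[k]) for k in 'KRt']; p=o['tcp_pos']
for v0,v1 in((0,180),(190,240)):
    v,u=np.mgrid[v0:v1:3,312:330]; X=((np.linalg.inv(K)@np.stack([u.ravel(),v.ravel(),np.ones(u.size)]))*d[v,u].ravel()).T-t; X=X@R
    X=X[abs(X[:,2]-p[2]-.028)<.03]; s=np.linalg.lstsq(np.c_[X[:,1]-p[1],np.ones(len(X))],X[:,2],rcond=None)[0]; print(len(X),s)
E
```

```text
[ 0.48526875 -0.21599436 -0.0111897 ] [179.18818018  -0.44777841  82.42637476] [-1.17566724  0.28062719 -0.88709324] [-0.00541797  0.02770301 -0.04889906]
1077 [0.00508928 0.0136372 ]
303 [-0.00470117  0.02456081]
```

Handle underside is at about 0 and it is resting on the bench. Now I'll release it gently and rise.

Call:
apply_moves --commands '[0, 0, 0, 0, 0, 0, 20, 0, 0, 0, 0, 0, 0, 30, 0, 0, 0, 0, 0, 0, 50, 0, 0, 0, 0, 0, 0, 50, 0, 0, -15, 0, 0, 0, 50, 0, 0, -30, 0, 0, 0, 50, 0, 0, -30, 0, 0, 0, 50, 0, 0, -25, 0, 0, 0, 50, 0, 0, 0, 0, 0, 0, 50]'

```text
time_s: 17.35
tcp_pos: [0.4834, -0.2174, 0.0946]
tool_rot: [179.2, -0.4, 82.3]
ft_force: [0.5, -0.1, 0.2]
opening: 0.0426
```

```bash
python3 - <<'E'
from h import *
p,R=pose(); print(p,R.as_euler('xyz',degrees=True))
im,d,c=shot('wrist'); np.savez('w5.npz',im=im,d=d,**{k:np.array(c[k]) for k in 'KRt'})
rect(im,c,(5,120,50),(22,255,255),.024,(270,360,80,300),'handle')
rect(im,c,(12,90,40),(30,255,255),.005,(400,640,20,350),'plate')
plan([((.615,-.238,.09),down(114),7),((.615,-.238,.03),down(114),3)],50)
E
```

```text
[ 0.48342499 -0.21736533  0.09459561] [179.20453393  -0.36870338  82.34171787]
handle [ 485.3 -216.6] [99.4 13.6] 82.3
plate [ 615.6 -238.3] [90.1 61.9] 24.1
-0.5,19.2,0.6,0.002,-0.001,-0.079,50,
-2,19.1,0.6,0.002,-0.001,-0.079,50,
-3.5,18.9,0.6,0.002,-0.001,-0.079,50,
-5,18.5,0.5,0.002,-0.001,-0.079,50,
-6.4,18.1,0.5,0.002,-0.001,-0.079,50,
-7.8,17.5,0.5,0.002,-0.001,-0.079,50,
-9.2,16.8,0.5,0.002,-0.001,-0.079,50,
-- [ 0.615 -0.238  0.09 ]
0,0,20,0,0,0,50,
0,0,20,0,0,0,50,
0,0,20,0,0,0,50,
-- [ 0.615 -0.238  0.03 ]
```

The tool lies flat at (485,-217) mm. Next is the plate at (615.5,-238.2), turned 24.1°.

Call:
apply_moves --commands '[-0.5, 19, 0, 0.002, 0, -0.079, 50, -2, 19, 0, 0.002, 0, -0.079, 50, -3.5, 19, 0, 0.002, 0, -0.079, 50, -5, 18.5, 0, 0.002, 0, -0.079, 50, -6.5, 18, 0, 0.002, 0, -0.079, 50, -8, 17.5, 0, 0.002, 0, -0.079, 50, -9, 17, 0, 0.002, 0, -0.079, 50, 0, 0, 0, 0, 0, 0, 50, 0, 0, 0, 0, 0, 0, 50]'

```text
time_s: 18.3
tcp_pos: [0.6113, -0.2335, 0.0839]
tool_rot: [-179.3, -1.2, 115.1]
ft_force: [-0.0, -1.2, -0.4]
opening: 0.0432
```

```bash
python3 - <<'E'
from h import *
p,R=pose(); print(p,R.as_euler('xyz',degrees=True))
plan([((.6155,-.238,.035),down(114.1),4)],50)
E
```

```text
[ 0.61132765 -0.23351097  0.08391513] [-179.27902009   -1.1758292   115.11465902]
-1.7,0.6,12.2,-0.003,-0.005,0.004,50,
-1.6,0.6,12.2,-0.003,-0.005,0.004,50,
-1.6,0.6,12.2,-0.003,-0.005,0.004,50,
-1.5,0.5,12.2,-0.003,-0.005,0.004,50,
-- [ 0.6155 -0.238   0.035 ]
```

Call:
apply_moves --commands '[-1.7, 0.6, 12, -0.003, -0.005, 0.004, 50, -1.6, 0.6, 12, -0.003, -0.005, 0.004, 50, -1.6, 0.6, 12, -0.003, -0.005, 0.004, 50, -1.5, 0.5, 12, -0.003, -0.005, 0.004, 50, 0, 0, 0, 0, 0, 0, 50, 0, 0, 0, 0, 0, 0, 50]'

```text
time_s: 18.9
tcp_pos: [0.6072, -0.2374, 0.0295]
tool_rot: [-179.5, -0.3, 113.6]
ft_force: [0.7, 0.2, 0.4]
opening: 0.0425
```

```bash
python3 - <<'E'
from h import *
p,R=pose(); print(p,R.as_euler('xyz',degrees=True))
plan([((.6155,-.238,-.007),down(114.1),4)],50)
E
```

```text
[ 0.60723999 -0.23738717  0.02954058] [-179.54762361   -0.32611524  113.62640482]
-1,1.9,9.1,-0.002,-0.001,-0.002,50,
-1,1.9,9.1,-0.002,-0.001,-0.002,50,
-1,1.9,9.1,-0.002,-0.001,-0.002,50,
-1,1.8,9.1,-0.002,-0.001,-0.002,50,
-- [ 0.6155 -0.238  -0.007 ]
```

Call:
apply_moves --commands '[-2, 4, 0, -0.002, 0, 0, 50, -2, 4, 0, -0.002, 0, 0, 50, 0, 0, 0, 0, 0, 0, 50, 0, 0, 0, 0, 0, 0, 50]'

```text
time_s: 19.3
tcp_pos: [0.6175, -0.2383, 0.0312]
tool_rot: [-179.9, -0.2, 113.6]
ft_force: [-0.0, -0.6, -0.5]
opening: 0.0429
```

Call:
apply_moves --commands '[0, -1, 12, 0, 0, 0, 50, 0, 0, 12, 0, 0, 0, 50, 0, 0, 8, 0, 0, 0, 50, 0, 0, 4, 0, 0, 0, 50, 0, 0, 0, 0, 0, 0, 50, 0, 0, 0, 0, 0, 0, 50]'

```text
time_s: 19.9
tcp_pos: [0.6156, -0.2384, -0.009]
tool_rot: [-179.8, -0.3, 113.6]
ft_force: [-0.4, 0.3, 2.1]
opening: 0.0424
```

Call:
apply_moves --commands '[0, 0, -1.5, 0, 0, 0, 0, 0, 0, 0, 0, 0, 0, 0, 0, 0, 0, 0, 0, 0, 0, 0, 0, 0, 0, 0, 0, 0, 0, 0, 0, 0, 0, 0, 0]' --force 70

```text
time_s: 20.4
tcp_pos: [0.6162, -0.2387, -0.0065]
tool_rot: [-179.9, -0.2, 113.6]
ft_force: [1.0, 0.5, -0.1]
opening: 0.0134
```

```bash
python3 - <<'E'
from h import *
p,R=pose(); print(p,R.as_euler('xyz',degrees=True))
a=np.load('an.npz'); B=a['O']+a['yd']*(-.005); g=B-a['yd']*.12; print(B,g)
np.save('p0.npy',p)
plan([((.615,-.225,.11),down(113.6),4),((g[0],g[1],.14),down(88.7),8)],0)
E
```

```text
[ 0.61615803 -0.23868511 -0.00647276] [-179.88078658   -0.22945347  113.58687312]
[0.57158656 0.19780129 0.        ] [0.56886408 0.07783217 0.        ]
3.4,1,-29.1,-0.001,-0.001,0,0,
3.3,1.1,-29.1,-0.001,-0.001,0,0,
3.3,1.1,-29.1,-0.001,-0.001,0,0,
3.3,1.1,-29.1,-0.001,-0.001,0,0,
-- [ 0.615 -0.225  0.11 ]
37,9.9,-3.7,0,0,0.054,0,
37.5,7.8,-3.7,0,0,0.054,0,
37.8,5.8,-3.8,0,0,0.054,0,
38.1,3.7,-3.7,0,0,0.054,0,
38.3,1.7,-3.8,0,0,0.054,0,
38.3,-0.4,-3.8,0,0,0.054,0,
38.2,-2.5,-3.8,0,0,0.054,0,
38,-4.6,-3.8,0,0,0.054,0,
-- [0.5689 0.0778 0.14  ]
```

```bash
python3 - <<'E'
from h import *
c=arm.get_calibration('top')
print('bottle',ray(c,351,121,.15),ray(c,347,137,.03),'rack',ray(c,275,122,.08))
E
```

```text
bottle [ 0.73766877 -0.05826822  0.15      ] [ 0.72693323 -0.05772569  0.03      ] rack [0.75200486 0.13493036 0.08      ]
```

The path clears the bottle at (0.735,-0.058). I'll lift and carry the plate.

Call:
apply_moves --commands '[0, 0, -20, 0, 0, 0, 0, 3, 1, -29, 0, 0, 0, 0, 3, 1, -29, 0, 0, 0, 0, 15, 4, -29, 0, 0, 0.03, 0, 34, 9, -14, 0, 0, 0.05, 0, 37, 7, -4, 0, 0, 0.05, 0, 38, 5, -4, 0, 0, 0.05, 0, 38, 3, -4, 0, 0, 0.05, 0, 38, 1, -4, 0, 0, 0.05, 0, 36, -1, 0, 0, 0, 0.05, 0, 0, 0, 0, 0, 0, 0, 0, 0, 0, 0, 0, 0, 0, 0]'

```text
time_s: 21.6
tcp_pos: [0.5771, 0.0119, 0.1317]
tool_rot: [-179.2, -0.3, 93.6]
ft_force: [0.1, -0.9, -0.9]
opening: 0.0132
```

```bash
python3 - <<'E'
from h import *
p,R=pose(); print(p,R.as_euler('xyz',degrees=True))
plan([((.5689,.0778,.14),down(88.7),4)],0)
E
```

```text
[0.57711188 0.01193056 0.13168939] [-179.24842194   -0.33843357   93.62835156]
16.6,-1,-2,-0.003,-0.001,0.022,0,
16.5,-1.4,-2,-0.003,-0.001,0.022,0,
16.5,-1.7,-2,-0.003,-0.001,0.022,0,
16.5,-2.1,-2,-0.003,-0.001,0.022,0,
-- [0.5689 0.0778 0.14  ]
```

Call:
apply_moves --commands '[17, -1, -2, -0.003, 0, 0.022, 0, 17, -1, -2, -0.003, 0, 0.022, 0, 16, -2, -2, -0.003, 0, 0.022, 0, 14, -2, -2, -0.003, 0, 0.02, 0, 0, 0, 0, 0, 0, 0, 0, 0, 0, 0, 0, 0, 0, 0, 0, 0, 0, 0, 0, 0, 0]'

```text
time_s: 22.3
tcp_pos: [0.5687, 0.0669, 0.1387]
tool_rot: [-179.8, 0.0, 87.8]
ft_force: [-0.5, 0.4, -1.8]
opening: 0.0131
```

```bash
python3 - <<'E'
from h import *
p,R=pose(); print(p,R.as_euler('xyz',degrees=True))
im,d,c=shot('wrist','w6.png'); np.savez('w6.npz',im=im,d=d,p=p,q=R.as_quat(),**{k:np.array(c[k]) for k in 'KRt'})
cover()
E
```

```text
[0.56871787 0.06685847 0.13870832] [-1.79784578e+02  4.08125689e-02  8.78262208e+01]
scene 164 centre [0.627 0.291 0.205] normal [0.034 0.999 0.006] angle 89.6 ymin/zmax [0.287 0.253]
top 1150 centre [0.574 0.296 0.172] normal [0.023 1.    0.003] angle 89.9 ymin/zmax [0.293 0.257]
```

View pics/w6.png

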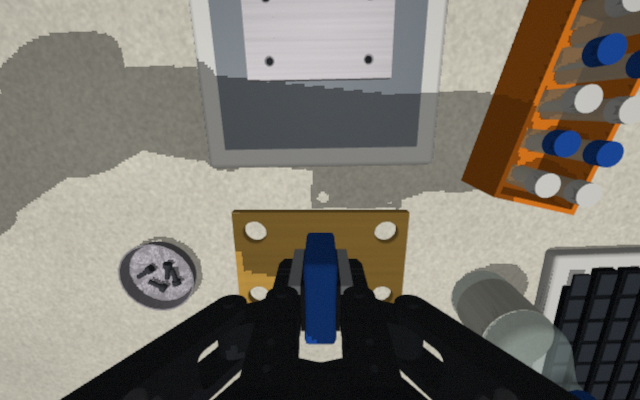

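The wrist view shows the plate in hand and the open block together. The block's front holes are at (269,61) and (368,59), its rear pair is at the picture's top edge, and the plate's front holes are at (256,231) and (385,231). I'll measure all of them from this one view.

```bash
cat >> h.py <<'E'
def holes(f,pl,bl,zu):
    "pl/bl: approx pixels of plate / block holes; zu: underside height"
    im,d=f['im'],f['d']; c={k:f[k] for k in 'KRt'}; g=cv2.cvtColor(im,cv2.COLOR_RGB2HSV); gr=cv2.cvtColor(im,cv2.COLOR_RGB2GRAY)
    out=[]
    for pts,kind in((pl,0),(bl,1)):
        o=[]
        for u,v in pts:
            r=18 if kind==0 else 11; v0,u0=max(v-r,0),u-r; s=np.s_[v0:v+r,u0:u+r]
            m=(g[...,1][s]<75).astype(np.uint8) if kind==0 else (gr[s]<100).astype(np.uint8)
            n,l,st,ce=cv2.connectedComponentsWithStats(m); k=l[v-v0,u-u0]
            if k==0: print('none',u,v); o.append([np.nan]*2); continue
            uu,vv=ce[k]+[u0,v0]; o.append(ray(c,uu,vv,zu+.0025 if kind==0 else .067)[:2]*1000); print((round(uu,1),round(vv,1)),st[k].tolist(),np.round(o[-1],1))
        out.append(np.array(o))
    return out
E
python3 - <<'E'
from h import *
f=np.load('w6.npz'); p=f['p']; im,d=f['im'],f['d']; K,R,t=f['K'],f['R'],f['t']
def X(u,v): return np.round((R.T@(np.linalg.solve(K,[u,v,1.])*d[v,u]-t))*1000,1)
print('plate top',X(300,222),X(345,222),X(245,250),X(395,250),X(245,222),X(395,222),'block',X(300,40),X(350,70))
P,B=holes(f,[(256,231),(385,231)],[(269,61),(368,59)],p[2]+.0065)
for n,a in(('plate',P),('block',B)): dd=a[1]-a[0]; print(n,'mid',a.mean(0),'span',np.hypot(*dd),'dir',np.degrees(np.arctan2(dd[1],dd[0])))
print(p*1000, 'diff',B.mean(0)-P.mean(0))
E
```

```text
plate top [559.6  91.4 149.9] [582.5  90.8 150.6] [530.1  77.3 151.1] [608.8  73.5 149.3] [531.4  92.2 149.4] [607.9  89.7 150.3] block [559.9 190.3  68.1] [593.4 170.8  66.3]
(np.float64(255.2), np.float64(230.2)) [7, 8, 22, 19, 319] [535.7  86.8]
(np.float64(384.8), np.float64(230.2)) [7, 8, 22, 19, 313] [603.4  84.3]
(np.float64(269.2), np.float64(60.8)) [8, 7, 7, 8, 43] [538.  178.6]
(np.float64(368.1), np.float64(59.0)) [8, 8, 7, 7, 44] [605.7 177.1]
plate mid [569.56890326  85.59160738] span 67.75918970117154 dir -2.1273479883571023
block mid [571.86125111 177.88060433] span 67.66643594838851 dir -1.271316345471439
[568.71786848  66.85847177 138.70831734] diff [ 2.29234785 92.28899695]
```

Block direction (-1.27°) agrees with the cover fit, and both hole spans come out at 67.7 mm. To align, the TCP goes to (571.3, 159.2) at yaw 88.7, and hovering there puts the TCP at z ≈ 70.6. I'll move over at height first.

Call:
apply_moves --commands '[10, 0.3, 2, 0, 0, -0.005, 0, 18, 0.2, 2, 0, 0, -0.005, 0, 20, 0, 2, 0, 0, -0.003, 0, 20, 0, 0, 0, 0, 0, 0, 12, 0, 0, 0, 0, 0, 0, 4, 0, 0, 0, 0, 0, 0, 0, 0, 0, 0, 0, 0, 0, 0, 0, 0, 0, 0, 0, 0]'

```text
time_s: 23.25
tcp_pos: [0.5712, 0.1599, 0.1309]
tool_rot: [-179.7, -0.1, 88.8]
ft_force: [-0.5, 0.9, -2.2]
opening: 0.013
```

```bash
python3 - <<'E'
from h import *
p,R=pose(); print(p,R.as_euler('xyz',degrees=True))
plan([((.5713,.1592,.1),down(88.7),4)],0)
E
```

```text
[0.57123133 0.15988352 0.13090598] [-1.79701299e+02 -5.23789797e-02  8.87970031e+01]
-0.2,0.1,7.7,-0.001,0,0,0,
-0.2,0.1,7.7,-0.001,0,0,0,
-0.2,0,7.7,-0.001,0,0,0,
-0.2,0,7.7,-0.001,0,0,0,
-- [0.5713 0.1592 0.1   ]
```

Within 1 mm, so I'll descend to about 40 mm above the block, settle and re-measure.

Call:
apply_moves --commands '[0, 0, 8, -0.001, 0, 0, 0, 0, 0, 8, -0.001, 0, 0, 0, 0, 0, 8, -0.001, 0, 0, 0, 0, 0, 4, -0.001, 0, 0, 0, 0, 0, 0, 0, 0, 0, 0, 0, 0, 0, 0, 0, 0, 0]'

```text
time_s: 23.85
tcp_pos: [0.5708, 0.1548, 0.0997]
tool_rot: [-179.9, 0.1, 88.4]
ft_force: [0.3, -0.4, -1.4]
opening: 0.0132
```

```bash
python3 - <<'E'
from h import *
p,R=pose(); print(p,R.as_euler('xyz',degrees=True))
im,d,c=shot('wrist','w7.png'); np.savez('w7.npz',im=im,d=d,p=p,**{k:np.array(c[k]) for k in 'KRt'})
P,_=holes(np.load('w7.npz'),[(256,231),(385,231)],[],p[2]+.0065)
E
```

```text
[0.57078488 0.15483427 0.09972339] [-1.79865304e+02  1.09391234e-01  8.83960223e+01]
(np.float64(255.3), np.float64(230.5)) [7, 9, 22, 18, 303] [537.6 174.4]
(np.float64(384.8), np.float64(230.3)) [8, 9, 21, 18, 296] [605.3 172.6]
```

Call:
apply_moves --commands '[2.5, 0, 8, 0, 0, -0.003, 0, 2, 0.3, 8, 0, 0, 0, 0, 0.5, 0, 6, 0, 0, 0, 0, 0, 0, 3, 0, 0, 0, 0, 0, 0, 0, 0, 0, 0, 0, 0, 0, 0, 0, 0, 0, 0]'

```text
time_s: 24.5
tcp_pos: [0.5714, 0.161, 0.0727]
tool_rot: [-179.9, 0.1, 88.7]
ft_force: [0.5, -0.1, -2.1]
opening: 0.0131
```

Call:
apply_moves --commands '[-1.5, 0, 1.7, 0, 0, 0, 0, 0, 0, 0, 0, 0, 0, 0, 0, 0, 0, 0, 0, 0, 0]'

```text
time_s: 24.8
tcp_pos: [0.5719, 0.1592, 0.0714]
tool_rot: [-180.0, 0.1, 88.6]
ft_force: [0.8, -0.1, -0.9]
opening: 0.0132
```

```bash
python3 - <<'E'
from h import *
p,R=pose(); print(p,R.as_euler('xyz',degrees=True))
im,d,c=shot('wrist','w8.png'); np.savez('w8.npz',im=im,d=d,p=p,**{k:np.array(c[k]) for k in 'KRt'})
P,_=holes(np.load('w8.npz'),[(256,231),(385,231)],[],p[2]+.0065)
K,R,t=[np.array(c[k]) for k in 'KRt']
def X(u,v): q=d[v-2:v+3,u-2:u+3]; return np.round((R.T@(np.linalg.solve(K,[u,v,1.])*np.median(q)-t))*1000,1)
print('plate top',X(245,222),X(395,222),X(245,260),X(395,260),X(300,222),'block',X(230,230),X(320,200))
cv2.imwrite('pics/w8c.png',cv2.resize(im[120:320,200:440,::-1],(720,600),interpolation=cv2.INTER_CUBIC))
cover()
E
```

```text
[0.57193551 0.15915833 0.07143326] [-1.79964183e+02  7.36961062e-02  8.86316930e+01]
(np.float64(255.2), np.float64(230.4)) [7, 9, 22, 18, 298] [538.6 178.6]
(np.float64(384.8), np.float64(230.3)) [7, 9, 22, 18, 302] [606.4 177.1]
plate top [534.4 184.3  82.7] [610.9 182.5  82.8] [532.3 162.9  83. ] [611.9 161.   83.1] [562.5 183.6  82.6] block [517.3 169.2  55.7] [572.8 190.4  67. ]
scene 294 centre [0.605 0.292 0.189] normal [0.054 0.998 0.028] angle 88.4 ymin/zmax [0.286 0.253]
top 869 centre [0.572 0.295 0.196] normal [0.019 1.    0.019] angle 88.9 ymin/zmax [0.292 0.258]
```

View pics/w8c.png

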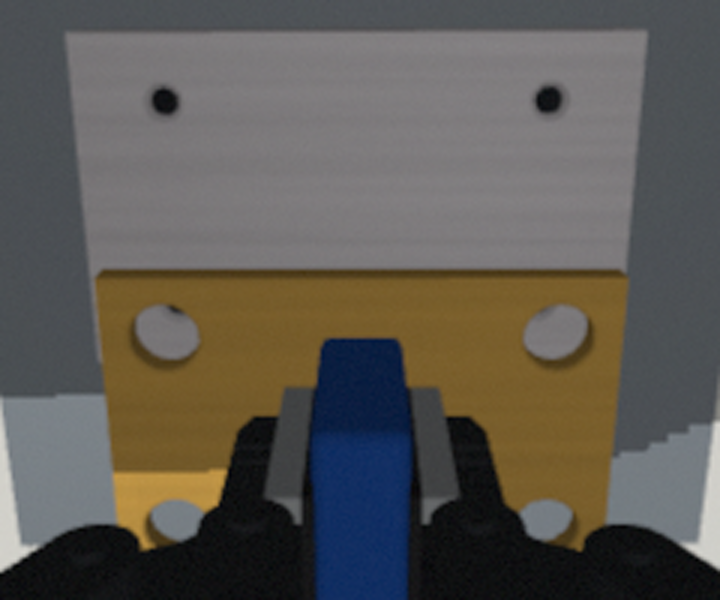

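This check caught a mistake. The plate's front holes sit over the block's near pair, and they belong over the far pair at crop (165,100) and (548,98), another 38 mm in +y. There the wrist camera (75 mm ahead, z ≈ 0.225) would come within about 15 mm of the upright cover. A half turn of the hand puts the camera on the safe side. I'll measure the far pair and check the last joint's room.

```bash
python3 - <<'E'
from h import *
f=np.load('w8.npz'); _,B2=holes(f,[],[(255,153),(383,153)],0)
B1=np.array([[538.0,178.6],[605.7,177.1]]); C=(B1.mean(0)+B2.mean(0))/2; y=B2.mean(0)-B1.mean(0)
print('centre',C,'ypitch',np.hypot(*y),'ydir',np.degrees(np.arctan2(y[1],y[0])),'xdir',np.degrees(np.arctan2(*(B2[1]-B2[0])[::-1])))
o=arm.get_obs(); print(np.round(o['joint_pos'],1)); cover()
E
```

```text
(np.float64(254.3), np.float64(153.2)) [5, 6, 11, 11, 94] [538.9 216.9]
(np.float64(382.6), np.float64(152.8)) [6, 6, 10, 11, 88] [606.4 215.5]
centre [572.24557061 197.02812823] ypitch 38.36441467595194 ydir 88.81837721905829 xdir -1.1785603515461303
[-39.6  32.5  32.6  91.9 -19.2  61.4  -3.1]
scene 297 centre [0.604 0.293 0.187] normal [0.045 0.999 0.022] angle 88.8 ymin/zmax [0.287 0.253]
top 912 centre [0.573 0.296 0.195] normal [0.019 1.    0.016] angle 89.1 ymin/zmax [0.292 0.257]
```

The last joint has no room for a half turn (-3° ± 180° passes 174.6°). The earlier pictures (scene crop, top crop) show no camera housing beside the hand, only the body, whose ±42 mm stays about 45 mm from the cover. So I'll keep this turn, lift a little and shift +38 mm slowly while watching force and cover angle.

Call:
apply_moves --commands '[0, 0, -6, 0, 0, 0, 0, 6, 0, -4, 0, 0, 0, 0, 7, -0.2, 0, 0, 0, 0, 0, 7, -0.2, 0, 0, 0, 0, 0, 5, 0, 0, 0, 0, 0, 0, 0, 0, 0, 0, 0, 0, 0, 0, 0, 0, 0, 0, 0, 0]'

```text
time_s: 25.75
tcp_pos: [0.572, 0.1884, 0.0825]
tool_rot: [-180.0, 0.0, 88.8]
ft_force: [-0.3, -0.6, -1.0]
opening: 0.0132
```

```bash
python3 - <<'E'
from h import *
o=arm.get_obs(); print(o['tcp_pos'],o['tool_rot'],o['ft_force'],np.round(o['joint_pos'],1)); cover()
im,d,c=shot('scene'); cv2.imwrite('pics/s9.png',cv2.resize(im[80:260,290:450,::-1],(533,600),interpolation=cv2.INTER_CUBIC))
E
```

```text
[0.57204894 0.1884215  0.08248394] [-1.79981943e+02  1.77147150e-03  8.87828469e+01] [-0.29632847 -0.62199644 -1.00455436] [-41.9  32.6  32.5  89.8 -19.   63.2  -6. ]
scene 438 centre [0.588 0.294 0.183] normal [0.047 0.999 0.011] angle 89.4 ymin/zmax [0.289 0.253]
top 0
```

Call:
apply_moves --commands '[4, 0, 0, 0, 0, 0, 0, 4, 0, 0, 0, 0, 0, 0, 1, 0, 3, 0, 0, 0, 0, 0, 0, 4, 0, 0, 0, 0, 0, 0, 2, 0, 0, 0, 0, 0, 0, 0, 0, 0, 0, 0, 0, 0, 0, 0, 0, 0, 0]'

```text
time_s: 26.6
tcp_pos: [0.5721, 0.1964, 0.0722]
tool_rot: [-179.9, 0.1, 88.6]
ft_force: [0.6, 0.2, -2.2]
opening: 0.0131
```

Call:
apply_moves --commands '[0.8, 0, 1.2, 0, 0, -0.001, 0, 0, 0, 0, 0, 0, 0, 0, 0, 0, 0, 0, 0, 0, 0, 0, 0, 0, 0, 0, 0, 0]'

```text
time_s: 27.0
tcp_pos: [0.5723, 0.197, 0.0711]
tool_rot: [-180.0, 0.1, 88.7]
ft_force: [-0.3, -0.3, -2.2]
opening: 0.0131
```

```bash
python3 - <<'E'
from h import *
o=arm.get_obs(); p=o['tcp_pos']; print(p,o['tool_rot'],o['ft_force'],np.abs(o['dq']).max())
im,d,c=shot('wrist'); np.savez('w9.npz',im=im,d=d,p=p,**{k:np.array(c[k]) for k in 'KRt'})
P,_=holes(np.load('w9.npz'),[(256,231),(385,231)],[],p[2]+.0065); print('mid',P.mean(0),'target [572.65 216.2]')
K,R,t=[np.array(c[k]) for k in 'KRt']
def X(u,v): q=d[v-2:v+3,u-2:u+3]; return np.round((R.T@(np.linalg.solve(K,[u,v,1.])*np.median(q)-t))*1000,1)
print('plate top',X(245,222),X(395,222),X(245,260),X(395,260),'through hole',X(256,228),X(385,228))
for h in((538.9,216.9),(606.4,215.5)): print('block hole px',proj(c,[h[0]/1e3,h[1]/1e3,.067]))
cover()
s,_,_=shot('scene'); o=np.zeros((600,760,3),np.uint8)
o[:,:440]=cv2.resize(im[140:400,224:415][:, :],(440,600)); o[:400,445:760]=cv2.resize(s[80:260,310:452],(315,400)); cv2.imwrite('pics/f.png',o[:,:,::-1])
E
```

```text
[0.57234085 0.19698571 0.07111763] [-1.79952596e+02  5.58735609e-02  8.86622871e+01] [-0.26744033 -0.25985684 -2.17444213] 0.14943600631619902
(np.float64(255.2), np.float64(230.4)) [7, 9, 22, 18, 300] [539.  216.4]
(np.float64(384.8), np.float64(230.4)) [7, 9, 22, 18, 302] [606.8 214.8]
mid [572.92953573 215.60869187] target [572.65 216.2]
plate top [534.8 222.1  82.4] [611.3 220.2  82.3] [532.7 200.6  82.6] [612.4 198.7  82.6] through hole [536.4 212.4  66.7] [609.8 210.7  66.8]
block hole px [259.62318661 220.6665038 ]
block hole px [379.34629855 220.36374075]
scene 499 centre [0.577 0.295 0.171] normal [0.041 0.999 0.011] angle 89.4 ymin/zmax [0.289 0.253]
top 0
```

View pics/f.png

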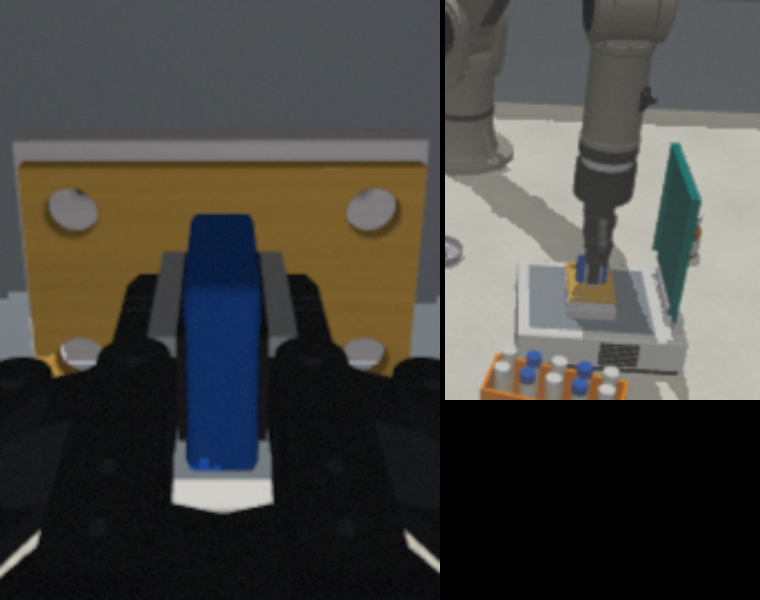

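The last picture shows the plate centred over the block: the block's rim is even on both sides, with a narrow strip behind. The gap is 10.5 mm, the hole pairs agree within 0.7 mm, and the cover stands upright, clear of the hand. I'm handing the job in.

```bash
python3 - <<'E'
from h import *
print(arm.job_done()); o=arm.get_obs(); print(o['time_s'],o['tcp_pos'],o['ft_force'],o['opening'])
E
```

```text
the job is handed in; nothing more can be done
None
the job is handed in; nothing more can be done
```

The job is done and handed in at about 27 s of the 54 s allowed. I levered the teal cover open with the blade of the larger orange-handled tool, then laid that tool down on the bench, about 15 mm from where it started. The brass plate is now held still over the metal block.

**Last checks**
- **Cover:** the scene view put it at 89.4° just before hand-in; the top view had nothing to measure by then. Right after the tool was withdrawn, the two views read 89.7° and 89.9°. Readings in between ranged from 88.4° to 89.9°, probably because part of the cover was hidden.
- **Plate:** level to about 0.3 mm, with its underside about 10.5 mm above the block. The wrist force was about 2 N. The plate's far pair of holes lines up with the block's to within 0.7 mm. I measured only that pair; the near pair follows from the plate's turn, which matched the block's to about 0.2°.

**What failed or disagreed**
- **First grasp missed:** the shut fingertips are about 16.5 mm behind the reported TCP, not 11 mm ahead as stated. I used the measured offset afterwards.
- **Wrong hole pair at first:** I first lined the plate up with the wrong pair of block holes, 38 mm short. A close look showed this, and I corrected it before handing in.
- **Not re-checked:** I did not re-measure the laid-down tool or the other things on the bench at the end. There were no unexpected forces during the moves.

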